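Unlock the objective case and show the opened padlock

ROBOT

A 6-joint arm with a two-finger parallel gripper is mounted at the origin on the work surface. World frame = base frame: x ahead of the robot, y to its left, z up, the work surface at z = 0. Lengths are in m, angles in rad, forces in N, time in s.
With the tool pointing down it reaches from about 0.25 to 0.725 m from the base axis. Payload 4 kg.
Tool frame: the origin (TCP) lies between the finger pads; the fingertips stand 14 mm ahead of it and the grasp point (between the pads) lies 5 mm behind it; z points along the fingers, y is the line along which they close (so a half turn about z gives the same grasp; the last joint's range is limited). The gripper opens to 85 mm and grips with 20 to 120 N. Pads are 22 mm wide; open, the fingers measure 114 mm over their backs; the gripper's body (76 mm by 85 mm) begins 54 mm behind the grasp point. The pads swing forward as they close: fully open they stand 13 mm farther back than shut.
Start: joints at [-1.117, 0.241, 0.005, 1.335, 0, 1.571], TCP at [0.219, -0.449, 0.245] pointing down, gripper open.
Joint ranges: [-2.72, 2.72], [-1.05, 1.87], [-1.09, 1.28], [-1.99, 2.15], [-1.42, 1.44], [-3.14, 3.14]. Speed limits (rad/s): [2.79, 2.79, 3.14, 3.14, 3.14, 3.14].

INTERFACE

Orientations are given as a unit quaternion [x, y, z, w].
In Python, from workcell import r gives the robot as it stands. The module is installed in compiled form; this text tells all that it offers.
- The arm moves only by the shell command python3 -m jog 'ROWS' [FORCE]. ROWS is JSON, a list that holds one entry, the list of rows, each a list of 7 numbers: the shift along the tool's x, y, z in mm, then the turn, a rotation vector about the tool's x, y, z in rad, then the opening, from -1 (shut) to 1 (fully open). In form: [[[dx, dy, dz, wx, wy, wz, gripper], ...]]. A call has 1 to 10 rows; each row shifts and turns the commanded pose from where the row before left it, along the tool's axes as they then stand; what a row does not reach is not made up. A row lasts 1/12 s, in which the tool goes at most 41.7 mm and 7.16 degrees, less where a joint would pass 70% of its speed; a pose out of reach is approached as far as the arm can. A call is refused whole if a number of a shift passes 41.7 or a number of a turn 0.125, either way. A call with a gripper value outside its range is refused whole. The fingers move at their own pace and stop on an object; FORCE is the grip in N (left out, the last holds). Time passes only in rows, so rows that do not move let the fingers close. It gives the time, the measured TCP pose, the force, the opening and the grip force at its end, in the units of the state.
- r.sense(): the state, without advancing time (a new reading comes with each control period).
- r.camera(name): name is "scene" or "side" or "wrist"; returns a dict with "pixels" (400x640x3 uint8, blue, green, red), "K" (3x3 intrinsics, pixels), "R" (3x3) and "t" (3): a world point X has camera coordinates R X + t. Camera axes: x right, y down, z forward; pixel columns grow to the right and rows downward; lengths in m; the calibration is good to about 2 mm. A picture is of the moment at which its call begins. There is no depth.
- r.hand_in(): hands the job in; it is judged then, once.
The state is a dict: "time": time; "qpos": joint angles; "qd": joint speeds; "effort": joint torques, N m; "ee_pos": TCP position; "tcp_rot": TCP orientation; "force": force on the tool from outside, world axes, zero at the start; "torque": the same for the moment, N m; "width": finger opening in m; "finger_force": force on a finger pad.
Only numpy, scipy, OpenCV 4.12 (cv2) and the standard library are available. Lean on these libraries where they do the work, as an engineer would, in place of code of your own. Each camera call takes 0.05 s, during which the arm holds its last target. There are 200 camera calls.

TASK

Turn the padlock's dial clockwise, feeling the clicks, until its white pointer stands at the green mark, then slide the lock straight back from the hook-shaped staple so that its shackle is drawn fully open. Only then lift the lock off the case and hold it up level, dial upward and shackle still open, with its underside about 20 cm above the bench: the program finishes while the gripper still holds the lock there, still and touching nothing else. Leave the oil bottle, the microscope objective and the slide box where they are.

Things in the scene. Friction and masses are not known exactly. Their poses are not given: they have to be found in the camera images.
- case: White case with a grey ledge, fixed; all on the bench. +x points from ledge to case. Origin on the bench under the middle of the lock seat. Ledge 30 mm high, x -80 to +85, y -60 to +60 (mm). Case box x 85 to 265, y -130 to +130, 75 mm high.
- seat (a point): Middle of the lock seat on the ledge's top, axes as the case. Two steel rails, 5 mm thick, 8 mm high and 66 mm long, 64 mm apart inside, guide the lock along x; the lock starts within 4 mm of this point.
- staple (a point): Top of the steel hook staple's post, 33 mm above the ledge, 50 mm from the seat in +x, axes as the case. Post 8 (x) by 12 mm (y). From its top a nose 12 mm wide, 6 mm thick points to -x and ends 32 mm from this point, over the lock's edge: the lock cannot be lifted until it is drawn back in -x.
- lock: Loose brass padlock, about 0.5 kg in all, lying on the ledge between the rails, dial up. Origin: centre of its underside; +x points to the staple, z up. Body 66 (x) by 60 (y) by 24 mm high. The dial's axis is at x -6, y 0. When drawn back it slides in -x 3 to 9 mm freely, then its shackle's bow catches on the post.
- lock_face (a point): Middle of the lock's +x face, which the U shackle leaves to go round the post. Drawn back 25 to 31 mm from its start (under 10 N, then a firm stop), the lock has its shackle fully out and this face is about 12 mm clear of the nose: then lift straight up, the shackle still round the post.
- mark (a point): Green mark on the lock's top face at the dial's +y edge, 25 mm from the dial's axis.
- dial (a joint): Angle of the black dial, rad: 0 when its white pointer is at the green mark (along the lock's +y), positive anticlockwise from above, so turn it clockwise to 0. It clicks into a notch every 0.52 rad (0 is one; about 0.03 N m) and stays there; range -0.6 to 2.4, starts at 0.7 to 1.9. The shackle is free within about 0.15 rad of 0 and locked elsewhere.
- dial_grip (a point): Point on the dial's axis 50 mm above the lock's underside, in the dial's grip bar. The black bar is 14 mm thick, 38 mm long and runs from 32 to 58 mm above the lock's underside on a disc of 40 mm diameter; its long side is the point's y axis, and the white pointer is on its +y end. Gripped across its 14 mm, the bar turns the dial and can also slide and carry the whole lock.
- shackle (a joint): Draw of the shackle out of the lock in m: 0 shut, 0.022 fully open. It slides along the lock's x with about 1 N of friction and stays where left.
- shackle_bow (a point): Middle of the shackle's bow (8 mm round bar), 63 mm from the lock's centre in +x when shut, 12 mm above its underside. Inside width of the U 24 mm.
- oil: Amber immersion oil bottle, 34 mm across, 65 mm high, standing on the bench beside the ledge. Origin: centre of its underside. A bystander.
- objective: Steel microscope objective, 30 mm across, 46 mm high, standing on the bench beside the ledge. Origin: centre of its underside. A bystander.
- slidebox: Blue slide box, 85 by 100 by 33 mm, lying on top of the white case. Origin: centre of its underside. A bystander.
There are look-alikes about, which are no part of the job. Of the things that look like the lock, the smallest one is meant.

How it is judged:
By the outcome, as a careful person would: the job done as asked, in the order asked, and still so for the second after the job is handed in, while the arm keeps its last pose, push and grip.
It also fails if it takes over 38 s, if anything falls off the work surface, if the arm or the gripper's body presses on something with over 40 N, if the wrist force passes 120 N, or if a joint passes its speed limit or range.

## Working session

There is one attempt and no reset: what is moved stays moved. The work goes in short steps, Python scripts to look and compute and a shell command to move; the robot and the scene stay as the last step left them, time stands still between calls to the robot, and variables do not carry over. Pictures are saved under pics/ and viewed, at most 10 in all, crops included, and the job is handed in when it is done.

```bash
mkdir -p pics
cat > h.py <<'E'
import numpy as np, cv2
from workcell import r
def ray(c,u,v):
    d=c["R"].T@np.linalg.inv(c["K"])@np.array([u,v,1.]); o=-c["R"].T@c["t"]; return o,d/np.linalg.norm(d)
def plane(c,u,v,z):
    o,d=ray(c,u,v); return o+d*(z-o[2])/d[2]
def proj(c,X):
    p=c["K"]@(c["R"]@np.array(X)+c["t"]); return p[:2]/p[2]
E
python3 - <<'E'
from h import *
for n in ["scene","side"]:
    c=r.camera(n); cv2.imwrite(f"pics/{n}0.png",c["pixels"]); print(n,-c["R"].T@c["t"],c["R"].T[:,2])
    np.savez(f"{n}0.npz",**c)
s=r.sense(); print({k:np.round(v,3) for k,v in s.items()})
E
```

```text
scene [1.11873998 0.14501586 0.52455651] [-0.80024522 -0.06635743 -0.59599017]
side [0.08436689 0.63439042 0.5959335 ] [ 0.5142436  -0.62314002 -0.58927926]
{'time': np.float64(0.1), 'qpos': array([-1.117,  0.241,  0.004,  1.335, -0.   ,  1.571]), 'qd': array([-0.001, -0.002,  0.004,  0.002, -0.   , -0.001]), 'effort': array([ 0.0000e+00, -3.7314e+01,  2.5301e+01,  1.1000e-02,  0.0000e+00,
       -0.0000e+00]), 'ee_pos': array([ 0.219, -0.449,  0.245]), 'tcp_rot': array([ 0.974,  0.225, -0.   , -0.001]), 'force': array([ 0.747, -0.029,  0.879]), 'torque': array([0.004, 0.003, 0.027]), 'finger_force': np.float64(0.0), 'width': np.float64(0.086)}
```

View pics/scene0.png

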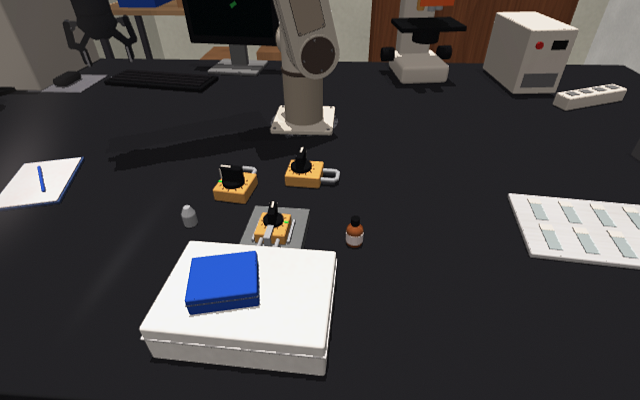

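View pics/side0.png

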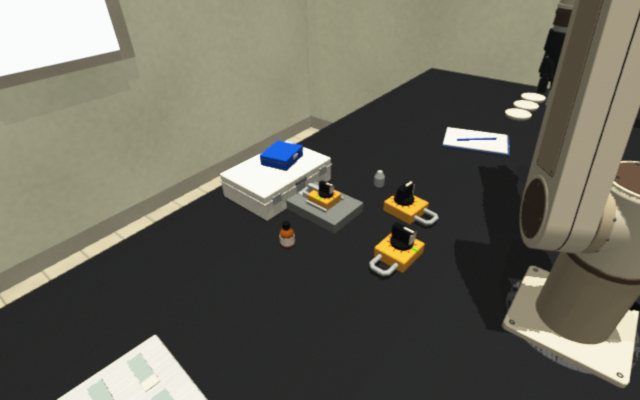

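The scene view shows three padlock-like things at (236,183), (304,172) and (272,227). In the side view they are at (406,205), (399,248) and (324,196). The two on the bench are bigger. The one on the grey ledge at the case, scene (272,227) and side (324,196), is the smallest although it is nearest the scene camera, so I choose that one. I'll check it in a close crop.

Run:
```python
from h import *
S=dict(np.load("scene0.npz"));D=dict(np.load("side0.npz"))
a=cv2.resize(S["pixels"][190:260,225:325],None,fx=8,fy=8,interpolation=cv2.INTER_CUBIC)[:,:800]
b=cv2.resize(D["pixels"][170:235,275:375],None,fx=4.6,fy=4.6,interpolation=cv2.INTER_CUBIC)
a=cv2.resize(S["pixels"][195:260,225:325],None,fx=4.6,fy=4.6,interpolation=cv2.INTER_CUBIC)
cv2.imwrite("pics/crop1.png",np.vstack([a,b]))
# brass regions, footprints
for n,c in(("scene",S),("side",D)):
    h=cv2.cvtColor(c["pixels"],cv2.COLOR_BGR2HSV)
    m=cv2.inRange(h,(12,140,90),(28,255,255))
    k,l,st,ce=cv2.connectedComponentsWithStats(m)
    for i in range(1,k):
        if st[i,4]>60: print(n,"brass",st[i],ce[i].round(1),plane(c,*ce[i],0.05).round(3))
    w=cv2.inRange(h,(0,0,150),(180,50,255)); w[:150 if n=="side" else 235]=0
    k,l,st,ce=cv2.connectedComponentsWithStats(w)
    for i in range(1,k):
        if st[i,4]>2000:
            hull=cv2.convexHull(np.argwhere(l==i)[:,::-1].astype(np.int32))
            p=cv2.approxPolyDP(hull,4,True)[:,0]; print(n,"white",st[i])
            for q in p: print("  ",q,plane(c,*q,0.075).round(3))
```

```text
scene brass [285 160  39  28 674] [304.6 175.6] [0.401 0.047 0.05 ]
scene brass [213 172  44  31 700] [235.8 189.8] [ 0.467 -0.098  0.05 ]
scene brass [255 213  12  29 169] [260.  227.9] [ 0.589 -0.018  0.05 ]
scene brass [271 222  18  22 236] [279.6 232.8] [0.6   0.022 0.05 ]
scene white [  140   235   196   114 12274]
   [335 252] [0.669 0.13  0.075]
   [327 347] [0.844 0.127 0.075]
   [140 330] [ 0.837 -0.131  0.075]
   [189 241] [ 0.659 -0.127  0.075]
   [269 235] [0.634 0.01  0.075]
scene white [ 524  235  116   32 2785]
   [639 266] [0.669 0.617 0.075]
   [533 254] [0.652 0.459 0.075]
   [524 235] [0.605 0.461 0.075]
   [639 235] [0.592 0.661 0.075]
side brass [308 190  33  19 330] [324.1 198.6] [0.566 0.022 0.05 ]
side brass [384 195  45  29 692] [405.3 208.3] [ 0.383 -0.064  0.05 ]
side brass [280 228  14  10 103] [286.4 233.1] [0.551 0.18  0.05 ]
side brass [374 233  51  39 900] [397.9 252.7] [0.321 0.085 0.05 ]
side white [   0  150   76  122 4071]
   [ 47 150] [1.381 0.354 0.075]
   [ 59 164] [1.258 0.37  0.075]
   [ 75 233] [0.9   0.481 0.075]
   [  0 271] [0.899 0.624 0.075]
   [  0 150] [1.502 0.443 0.075]
side white [  52  150  189   82 5943]
   [240 150] [0.9   0.001 0.075]
   [ 79 231] [0.9   0.473 0.075]
   [ 52 202] [1.069 0.462 0.075]
   [ 53 150] [1.366 0.343 0.075]
side white [ 219  150  112   56 2455]
   [330 158] [ 0.654 -0.12   0.075]
   [265 205] [0.64  0.155 0.075]
   [219 181] [0.813 0.152 0.075]
   [221 172] [0.845 0.119 0.075]
   [260 153] [ 0.838 -0.022  0.075]
   [312 150] [ 0.726 -0.127  0.075]
side white [ 514  310  125   75 2991]
   [629 381] [-0.075  0.146  0.075]
   [623 384] [-0.069  0.156  0.075]
   [514 327] [0.078 0.151 0.075]
   [637 311] [-0.073 -0.005  0.075]
side white [  57  335  150   65 5002]
   [206 399] [0.378 0.532 0.075]
   [ 57 399] [0.544 0.662 0.075]
   [153 335] [0.53  0.52  0.075]
```

View pics/crop1.png

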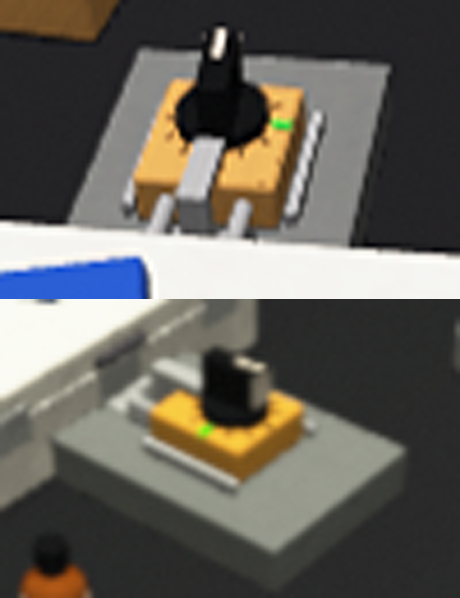

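The crop shows the right lock: it sits on the ledge with rails, staple nose and green mark. In the scene view the green mark is at about (286,222) and the white pointer at about (273,204), facing the robot, so the dial is at roughly 1.5 rad. Next I'll get the ledge and bar positions.

Run:
```python
from h import *
S=dict(np.load("scene0.npz"));D=dict(np.load("side0.npz"))
A=plane(S,255.2,205.4,.03);B=plane(S,309.8,209.3,.03);print("scene ledge corners (-80,-60),(-80,60)",A,B)
C=plane(D,362.6,203.3,.03);E=plane(D,334.8,224.1,.03);F=plane(D,287.4,200.4,.03);print("side",C,E,F)
for a,b in((A,B),(C,E)):
    y=(b-a)[:2];L=np.linalg.norm(y);y/=L;x=np.array([y[1],-y[0]]);m=(a+b)[:2]/2;print("L",L,"yaw",np.arctan2(x[1],x[0]),"seat",m+.08*x)
for n,c,(u0,v0,u1,v1) in(("scene",S,(262,195,295,240)),("side",D,(310,178,340,215))):
    h=cv2.cvtColor(c["pixels"],cv2.COLOR_BGR2HSV)
    g=cv2.inRange(h,(45,120,80),(75,255,255))[v0:v1,u0:u1]
    p=np.argwhere(g)[:,::-1].mean(0)+(u0,v0);print(n,"mark",p,plane(c,*p,.054))
    w=cv2.inRange(h,(0,0,130),(180,90,255))[v0:min(v1,208 if n=="scene" else 200),u0:u1]
    p=np.argwhere(w)[:,::-1]+(u0,v0);print(n,"pointer px",p.min(0),p.max(0),p.mean(0),len(p))
```

```text
scene ledge corners (-80,-60),(-80,60) [ 0.49412339 -0.05088169  0.03      ] [0.50019166 0.06870591 0.03      ]
side [ 0.49133414 -0.04329871  0.03      ] [0.4977695  0.06828146 0.03      ] [0.65535918 0.06371463 0.03      ]
L 0.11974146728480144 yaw -0.050699789542199676 seat [0.57705473 0.00485787]
L 0.11176560006870719 yaw -0.05761094050204078 seat [0.5744191  0.00788505]
scene mark [285.5 221.5] [0.57123637 0.02891632 0.054     ]
scene pointer px [262 201] [273 207] [269.86363636 204.86363636] 22
side mark [319. 198.] [0.57421895 0.03206699 0.054     ]
side pointer px [310 178] [331 189] [316.890625 184.5     ] 64
```

```bash
python3 -m jog '[[[34,-17,0,0,0,0,1],[34,-17,0,0,0,0,1],[34,-17,0,0,0,0,1],[34,-17,0,0,0,0,1],[34,-17,0,0,0,0,1],[34,-17,0,0,0,0,1],[34,-17,0,0,0,0,1],[34,-17,0,0,0,0,1]]]' && python3 -m jog '[[[34,-17,0,0,0,0,1],[34,-17,0,0,0,0,1],[34,-17,0,0,0,0,1],[34,-17,0,0,0,0,1],[34,-17,0,0,0,0,1],[34,-17,0,0,0,0,1],[35,-16,0,0,0,0,1]]]' && python3 -m jog '[[[0,0,0,0,0,-0.12,1],[0,0,0,0,0,-0.12,1],[0,0,0,0,0,-0.12,1],[0,0,0,0,0,-0.12,1],[0,0,0,0,0,-0.12,1],[0,0,0,0,0,-0.12,1],[0,0,0,0,0,-0.12,1],[0,0,0,0,0,-0.12,1],[0,0,0,0,0,-0.12,1],[0,0,0,0,0,-0.12,1]]]' && python3 -m jog '[[[0,0,0,0,0,-0.12,1],[0,0,0,0,0,-0.12,1],[0,0,0,0,0,-0.12,1],[0,0,0,0,0,-0.12,1],[0,0,0,0,0,-0.12,1],[0,0,0,0,0,-0.12,1],[0,0,0,0,0,-0.12,1],[0,0,0,0,0,-0.12,1],[0,0,0,0,0,-0.12,1],[0,0,0,0,0,-0.12,1]]]' && python3 -m jog '[[[0,0,0,0,0,-0.12,1],[0,0,0,0,0,-0.12,1],[0,0,0,0,0,0,1]]]'
python3 - <<'E'
from h import *
c=r.camera("wrist"); cv2.imwrite("pics/w1.png",c["pixels"]); np.savez("w1.npz",**c)
s=r.sense();print(s["time"],s["qpos"].round(3),s["ee_pos"],s["tcp_rot"]);print(-c["R"].T@c["t"],c["R"].T[:,2])
E
```

```text
time: 0.77
ee_pos: [0.4045, -0.2062, 0.2451]
tcp_rot: [0.974, 0.225, -0.0, -0.0]
force: [0.7, -0.7, -0.0]
width: 0.0854
finger_force: 0.0
time: 1.35
ee_pos: [0.5675, 0.0047, 0.2448]
tcp_rot: [0.974, 0.225, -0.001, -0.0]
force: [1.5, 0.1, 0.6]
width: 0.0853
finger_force: 0.0
time: 2.18
ee_pos: [0.5668, 0.0029, 0.2446]
tcp_rot: [0.675, 0.738, -0.001, -0.001]
force: [0.1, -0.6, -0.1]
width: 0.0855
finger_force: 0.0
time: 3.02
ee_pos: [0.5668, 0.0029, 0.2446]
tcp_rot: [0.14, 0.99, -0.0, -0.001]
force: [0.1, 0.2, 0.4]
width: 0.0853
finger_force: 0.0
time: 3.27
ee_pos: [0.5668, 0.0029, 0.2447]
tcp_rot: [0.023, 1.0, -0.0, -0.001]
force: [0.2, 0.3, -0.4]
width: 0.0858
finger_force: 0.0
3.3167 [0.005 0.376 0.191 1.388 0.    0.055] [0.56685798 0.00290501 0.24476359] [ 2.51175385e-02  9.99684342e-01 -7.80138545e-06 -5.70116594e-04]
[0.48701409 0.00650166 0.37286782] [ 0.30753001 -0.01560402 -0.95141043]
```

View pics/w1.png

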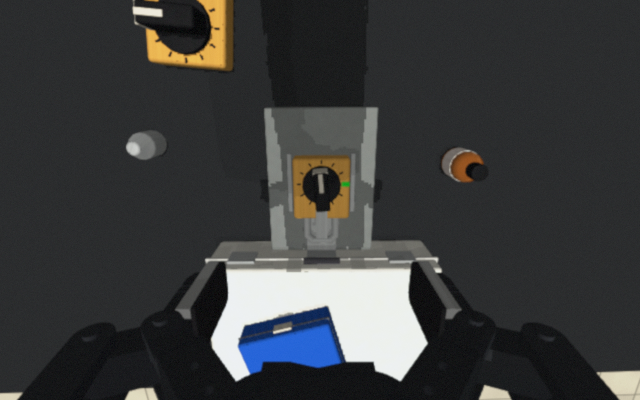

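The wrist view shows the lock at about (321,187), the green mark at (346,184), and the bar with its white pointer at (320,180) facing the robot. I'll measure the bar and body here.

Run:
```python
from h import *
c=dict(np.load("w1.npz"));h=cv2.cvtColor(c["pixels"],cv2.COLOR_BGR2HSV)
u0,v0,u1,v1=280,145,365,235
def M(lo,hi):
    return np.argwhere(cv2.inRange(h,lo,hi)[v0:v1,u0:u1])[:,::-1]+(u0,v0)
p=M((10,120,60),(30,255,255)); P=np.array([plane(c,*q,.054)[:2] for q in p]);R=cv2.minAreaRect(P.astype(np.float32)*1000);print("brass",R)
g=M((45,120,60),(80,255,255)).mean(0);print("mark",g,plane(c,*g,.054))
G=cv2.resize(c["pixels"][155:220,280:365],None,fx=8,fy=8,interpolation=cv2.INTER_CUBIC);cv2.imwrite("pics/w1c.png",G)
```

```text
brass ((573.98095703125, 5.194498062133789), (58.94289779663086, 67.10304260253906), 87.79620361328125)
mark [345.72222222 183.77777778] [0.57153865 0.03120873 0.054     ]
```

View pics/w1c.png

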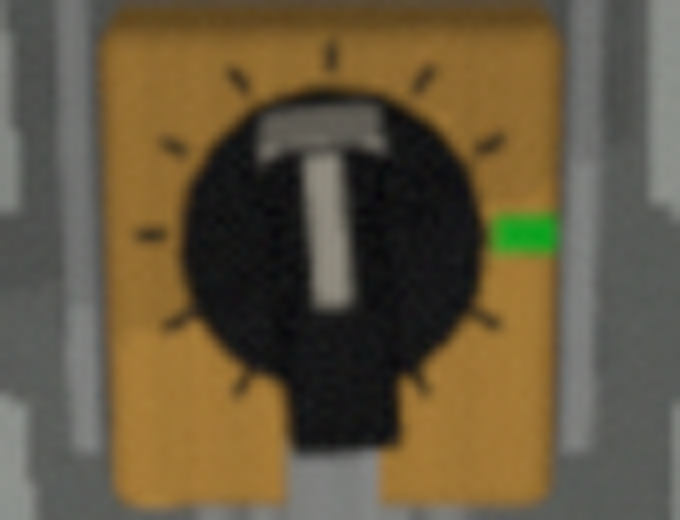

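Run:
```python
from h import *
c=dict(np.load("w1.npz"))
f=lambda x,y,z:plane(c,x/8+279.5+.06,y/8+154.5+.06,z)
a=f(322,152,.088);b=f(332,305,.088);e=f(343,445,.088);d=(a-b)[:2];print("strip",a,b,"len",np.hypot(*d),"other end",e)
print("pointer angle",np.arctan2(d[1],d[0]),"dial",(np.arctan2(d[1],d[0])%(2*np.pi))-np.pi/2+.038)
print("bar width at end",f(292,440,.088),f(398,440,.088)); print("disc",f(185,235,.062),f(482,235,.062),f(330,88,.062))
from scipy.spatial.transform import Rotation as Ro
s=r.sense();print(Ro.from_quat(s["tcp_rot"]).as_matrix().round(3))
```

```text
strip [0.55170843 0.00489037 0.088     ] [0.57010803 0.0052522  0.088     ] len 0.018403158312535115 other end [0.58759212 0.00581689 0.088     ]
pointer angle -3.121929936215197 dial 1.6284590441694926
bar width at end [ 5.86680864e-01 -2.48250990e-04  8.80000000e-02] [0.58725881 0.01241218 0.088     ]
disc [ 0.56758163 -0.01313062  0.062     ] [0.56930812 0.02458129 0.062     ] [0.54950899 0.00610141 0.062     ]
[[-0.999  0.05  -0.001]
 [ 0.05   0.999  0.   ]
 [ 0.001 -0.    -1.   ]]
```

```bash
python3 -m jog '[[[-3,3,0,0,0,-0.04,1],[0,0,33,0,0,0,1],[0,0,33,0,0,0,1],[0,0,33,0,0,0,1],[0,0,33,0,0,0,1],[0,0,20,0,0,0,1],[0,0,11,0,0,0,1],[0,0,0,0,0,0,0.2]]]' 40 && python3 -m jog '[[[0,0,0,0,0,0,-1],[0,0,0,0,0,0,-1],[0,0,0,0,0,0,-1],[0,0,0,0,0,0,-1],[0,0,0,0,0,0,-1],[0,0,0,0,0,0,-1],[0,0,0,0,0,0,-1],[0,0,0,0,0,0,-1]]]' 40
python3 - <<'E'
from h import *
s=r.sense();print({k:np.round(v,4) for k,v in s.items()})
E
```

```text
time: 3.98
ee_pos: [0.568, 0.0057, 0.0793]
tcp_rot: [0.005, 1.0, -0.0, -0.003]
force: [-0.6, -0.0, 0.7]
width: 0.0751
finger_force: 0.0
time: 4.65
ee_pos: [0.5713, 0.0059, 0.0838]
tcp_rot: [0.004, 1.0, 0.0, 0.001]
force: [-0.6, 0.8, 5.2]
width: 0.0132
finger_force: 43.1
{'time': np.float64(4.65), 'qpos': array([ 1.0200e-02,  4.9390e-01, -6.3700e-02,  1.0103e+00,  3.0000e-04,
        1.8000e-02]), 'qd': array([-0.001 ,  0.0004,  0.0013, -0.    , -0.0011, -0.0007]), 'effort': array([-3.89300e-01, -4.27064e+01,  2.05202e+01, -2.26100e-01,
       -1.97700e-01, -1.48000e-02]), 'ee_pos': array([0.5713, 0.0059, 0.0838]), 'tcp_rot': array([3.9e-03, 1.0e+00, 2.0e-04, 1.4e-03]), 'force': array([-0.5941,  0.7524,  5.152 ]), 'torque': array([ 0.0961,  0.1377, -0.0325]), 'finger_force': np.float64(43.0957), 'width': np.float64(0.0132)}
```

```bash
python3 -m jog '[[[0,0,-1,0,0,0.05,-1],[0,0,0,0,0,0.1,-1],[0,0,0,0,0,0.1,-1],[0,0,0,0,0,0.1,-1],[0,0,0,0,0,0.1,-1],[0,0,0,0,0,0.1,-1],[0,0,0,0,0,0.1,-1],[0,0,0,0,0,0,-1]]]' && python3 -m jog '[[[0,0,0,0,0,0.1,-1],[0,0,0,0,0,0.1,-1],[0,0,0,0,0,0.1,-1],[0,0,0,0,0,0.1,-1],[0,0,0,0,0,0.1,-1],[0,0,0,0,0,0,-1]]]' && python3 -m jog '[[[0,0,0,0,0,0.1,-1],[0,0,0,0,0,0.1,-1],[0,0,0,0,0,0.1,-1],[0,0,0,0,0,0.1,-1],[0,0,0,0,0,0.05,-1],[0,0,0,0,0,0,-1],[0,0,0,0,0,0,-1]]]'
python3 - <<'E'
from h import *
s=r.sense();print({k:np.round(v,4) for k,v in s.items()})
from scipy.spatial.transform import Rotation as Ro
print(Ro.from_quat(s["tcp_rot"]).as_matrix().round(3))
ims=[]
for n,X in(("scene",(.575,.005,.05)),("side",(.575,.005,.05)),("wrist",(.57,.005,.05))):
    c=r.camera(n);u,v=proj(c,X).astype(int);print(n,u,v)
    k=45; v=max(k,min(v,400-k)); ims.append(cv2.resize(c["pixels"][v-k:v+k,u-k:u+k],(266,266),interpolation=cv2.INTER_CUBIC))
cv2.imwrite("pics/t1.png",np.hstack(ims))
E
```

```text
time: 5.32
ee_pos: [0.5709, 0.0059, 0.0839]
tcp_rot: [0.324, 0.946, 0.0, 0.001]
force: [1.7, 0.7, 2.7]
width: 0.0127
finger_force: 42.6
time: 5.82
ee_pos: [0.5709, 0.0059, 0.0839]
tcp_rot: [0.547, 0.837, 0.001, 0.001]
force: [1.1, 0.2, 1.9]
width: 0.0129
finger_force: 42.7
time: 6.4
ee_pos: [0.5709, 0.0059, 0.0838]
tcp_rot: [0.719, 0.695, 0.001, 0.0]
force: [1.7, 0.6, 4.0]
width: 0.0134
finger_force: 42.8
{'time': np.float64(6.4), 'qpos': array([ 1.0200e-02,  4.9410e-01, -6.3300e-02,  1.0117e+00,  4.0000e-04,
        1.6138e+00]), 'qd': array([ 0.0002,  0.0002,  0.0008,  0.0001, -0.0008,  0.0097]), 'effort': array([-6.82200e-01, -4.38760e+01,  2.02681e+01,  5.30200e-01,
       -3.30700e-01,  2.89000e-02]), 'ee_pos': array([0.5709, 0.0059, 0.0838]), 'tcp_rot': array([7.186e-01, 6.954e-01, 7.000e-04, 4.000e-04]), 'force': array([1.684 , 0.6354, 4.0362]), 'torque': array([ 0.2229, -0.3007, -0.0069]), 'finger_force': np.float64(42.8261), 'width': np.float64(0.0134)}
[[ 0.033  0.999  0.002]
 [ 0.999 -0.033  0.   ]
 [ 0.     0.002 -1.   ]]
scene 273 223
side 325 194
wrist 317 247
```

View pics/t1.png

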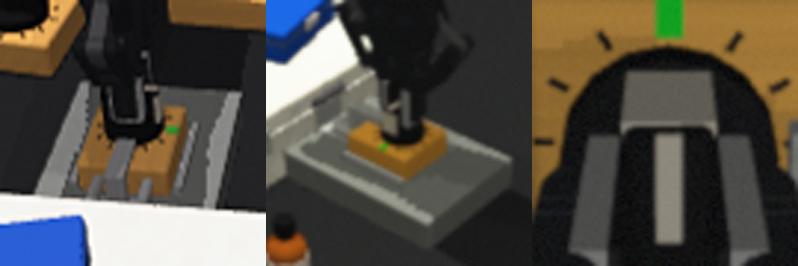

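The white pointer is at the green mark and aligned with it in the wrist crop, at about (668,70–190). Now I'll draw the lock back.

```bash
python3 -m jog '[[[0,-3,0,0,0,0,-1],[0,-3,0,0,0,0,-1],[0,-3,0,0,0,0,-1],[0,-3,0,0,0,0,-1],[0,-2,0,0,0,0,-1],[0,0,0,0,0,0,-1]]]' && python3 -m jog '[[[0,-2,0,0,0,0,-1],[0,-2,0,0,0,0,-1],[0,-2,0,0,0,0,-1],[0,-2,0,0,0,0,-1],[0,-2,0,0,0,0,-1],[0,0,0,0,0,0,-1]]]' && python3 -m jog '[[[0,-1,0,0,0,0,-1],[0,0,0,0,0,0,-1],[0,0,0,0,0,0,-1]]]'
python3 - <<'E'
from h import *
s=r.sense();print({k:np.round(v,4) for k,v in s.items() if k in("ee_pos","force","torque")})
E
```

```text
time: 7.05
ee_pos: [0.5576, 0.0059, 0.0839]
tcp_rot: [0.72, 0.694, 0.001, 0.002]
force: [5.1, 0.2, 2.6]
width: 0.0132
finger_force: 42.6
time: 7.55
ee_pos: [0.5477, 0.0062, 0.0838]
tcp_rot: [0.72, 0.694, 0.001, 0.002]
force: [4.7, 0.1, 2.7]
width: 0.0129
finger_force: 42.6
time: 7.8
ee_pos: [0.5469, 0.0063, 0.0839]
tcp_rot: [0.72, 0.694, 0.001, 0.002]
force: [5.6, -0.2, 2.0]
width: 0.0129
finger_force: 42.6
{'ee_pos': array([0.5469, 0.0063, 0.0839]), 'force': array([ 5.5584, -0.2181,  2.0102]), 'torque': array([ 0.0027, -1.0901,  0.0126])}
```

Drawn back 24 mm at about 5 N so far. I'll go on until the firm stop.

```bash
python3 -m jog '[[[0,-1,0,0,0,0,-1],[0,0,0,0,0,0,-1]]]' && python3 -m jog '[[[0,-1,0,0,0,0,-1],[0,0,0,0,0,0,-1]]]' && python3 -m jog '[[[0,-1,0,0,0,0,-1],[0,0,0,0,0,0,-1]]]'; python3 -m jog '[[[0,-1,0,0,0,0,-1],[0,0,0,0,0,0,-1]]]'
```

```text
time: 7.97
ee_pos: [0.546, 0.0063, 0.0839]
tcp_rot: [0.72, 0.694, 0.001, 0.002]
force: [5.5, -0.2, 2.0]
width: 0.013
finger_force: 42.6
time: 8.13
ee_pos: [0.545, 0.0064, 0.0839]
tcp_rot: [0.72, 0.694, 0.001, 0.002]
force: [5.3, 0.4, 2.6]
width: 0.0134
finger_force: 42.5
time: 8.3
ee_pos: [0.544, 0.0064, 0.0839]
tcp_rot: [0.72, 0.694, 0.001, 0.002]
force: [4.9, -0.7, 1.4]
width: 0.0134
finger_force: 42.5
time: 8.47
ee_pos: [0.543, 0.0064, 0.0839]
tcp_rot: [0.72, 0.694, 0.001, 0.002]
force: [5.8, -0.1, 0.7]
width: 0.013
finger_force: 42.5
```

```bash
python3 -m jog '[[[0,-1,0,0,0,0,-1],[0,0,0,0,0,0,-1]]]' && python3 -m jog '[[[0,-1,0,0,0,0,-1],[0,0,0,0,0,0,-1]]]'
python3 - <<'E'
from h import *
s=r.sense();print(s["force"],s["torque"])
ims=[]
for n in("scene","side","wrist"):
    c=r.camera(n);u,v=proj(c,(.57,.005,.05)).astype(int)
    k=45; v=max(k,min(v,400-k)); ims.append(cv2.resize(c["pixels"][v-k:v+k,u-k:u+k],(266,266),interpolation=cv2.INTER_CUBIC))
cv2.imwrite("pics/t2.png",np.hstack(ims))
E
```

```text
time: 8.63
ee_pos: [0.542, 0.0065, 0.0839]
tcp_rot: [0.72, 0.694, 0.001, 0.002]
force: [5.1, -0.2, 0.6]
width: 0.0132
finger_force: 42.5
time: 8.8
ee_pos: [0.5414, 0.0065, 0.0839]
tcp_rot: [0.72, 0.694, 0.001, 0.002]
force: [6.8, 0.3, 1.2]
width: 0.0135
finger_force: 42.4
[6.75433157 0.28921154 1.18232487] [-0.08149321 -1.40877642  0.02890118]
```

View pics/t2.png

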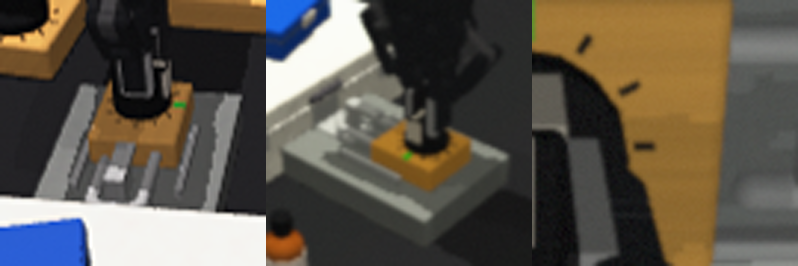

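The lock is clear of the nose and the shackle shows drawn out at scene (120–160,180). The last step went only 0.6 mm and the force is rising, so I'll confirm the stop with one more.

```bash
python3 -m jog '[[[0,-1,0,0,0,0,-1],[0,0,0,0,0,0,-1]]]' && python3 -m jog '[[[0,-1,0,0,0,0,-1],[0,0,0,0,0,0,-1]]]'
```

```text
time: 9.12
ee_pos: [0.5413, 0.0065, 0.0839]
tcp_rot: [0.72, 0.694, 0.002, 0.003]
force: [8.9, 0.1, -1.3]
width: 0.013
finger_force: 42.2
time: 9.28
ee_pos: [0.5411, 0.0065, 0.084]
tcp_rot: [0.72, 0.694, 0.003, 0.003]
force: [11.1, -0.6, -3.1]
width: 0.0132
finger_force: 41.9
```

Firm stop, so the shackle is fully out. I'll relax the pull, firm up the grip and lift straight up.

```bash
python3 -m jog '[[[0,2,0,0,0,0,-1],[0,0,0,0,0,0,-1],[0,0,0,0,0,0,-1],[0,0,-2,0,0,0,-1],[0,0,-3,0,0,0,-1],[0,0,-4,0,0,0,-1],[0,0,0,0,0,0,-1]]]' 70
python3 - <<'E'
from h import *
s=r.sense();print(s["force"],s["torque"])
E
```

```text
time: 9.87
ee_pos: [0.5414, 0.0064, 0.0907]
tcp_rot: [0.72, 0.694, 0.001, 0.001]
force: [12.0, -0.9, -11.9]
width: 0.0121
finger_force: 71.5
[ 12.01590593  -0.91533033 -11.94095147] [-0.12641268 -2.36891166  0.01108555]
```

```bash
python3 -m jog '[[[0,1,0,0,0,0,-1],[0,0,0,0,0,0,-1]]]';python3 -m jog '[[[0,1,0,0,0,0,-1],[0,0,0,0,0,0,-1],[0,0,0,0,0,0,-1]]]'
```

```text
time: 10.03
ee_pos: [0.5415, 0.0064, 0.0906]
tcp_rot: [0.72, 0.694, 0.0, 0.001]
force: [10.2, -1.4, -10.2]
width: 0.0116
finger_force: 71.7
time: 10.28
ee_pos: [0.5416, 0.0064, 0.0905]
tcp_rot: [0.72, 0.694, -0.0, 0.0]
force: [7.6, -0.4, -9.9]
width: 0.0124
finger_force: 71.9
```

```bash
python3 -m jog '[[[0,1.5,0,0,0,0,-1],[0,0,0,0,0,0,-1],[0,0,0,0,0,0,-1]]]';python3 -m jog '[[[0,1,0,0,0,0,-1],[0,0,0,0,0,0,-1],[0,0,0,0,0,0,-1]]]'
```

```text
time: 10.53
ee_pos: [0.5418, 0.0065, 0.0907]
tcp_rot: [0.72, 0.694, -0.001, -0.001]
force: [5.5, 0.2, -9.0]
width: 0.0121
finger_force: 72.0
time: 10.78
ee_pos: [0.5421, 0.0067, 0.0915]
tcp_rot: [0.72, 0.694, -0.001, -0.001]
force: [0.4, 0.0, -5.4]
width: 0.0123
finger_force: 72.4
```

```bash
python3 -m jog '[[[0,0,-4,0,0,0,-1],[0,0,-5,0,0,0,-1],[0,0,-5,0,0,0,-1],[0,0,-5,0,0,0,-1],[0,0,-5,0,0,0,-1],[0,0,-5,0,0,0,-1]]]' && python3 -m jog '[[[0,0,-8,0,0,0,-1],[0,0,-10,0,0,0,-1],[0,0,-15,0,0,0,-1],[0,0,-20,0,0,0,-1],[0,0,-20,0,0,0,-1],[0,0,-20,0,0,0,-1],[0,0,-20,0,0,0,-1],[0,0,-15,0,0,0,-1],[0,0,-5,0,0,0,-1],[0,0,0,0,0,0,-1]]]'
python3 -m jog '[[[0,0,0,0,0,0,-1],[0,0,0,0,0,0,-1],[0,0,0,0,0,0,-1],[0,0,0,0,0,0,-1]]]'
python3 - <<'E'
from h import *
s=r.sense();print({k:np.round(v,4) for k,v in s.items()})
ims=[]
for n in("scene","side"):
    c=r.camera(n);np.savez(n+"3.npz",**c);u,v=proj(c,(.56,.005,.2)).astype(int)
    k=70; v=max(k,min(v,400-k)); ims.append(cv2.resize(c["pixels"][v-k:v+k,u-k:u+k],(400,400),interpolation=cv2.INTER_CUBIC));print(u-k,v-k)
cv2.imwrite("pics/t3.png",np.hstack(ims))
E
```

```text
time: 11.28
ee_pos: [0.5437, 0.0068, 0.1222]
tcp_rot: [0.72, 0.694, 0.0, 0.0]
force: [-0.6, 0.7, -6.5]
width: 0.012
finger_force: 72.3
time: 12.12
ee_pos: [0.5448, 0.0068, 0.2566]
tcp_rot: [0.72, 0.694, 0.002, 0.001]
force: [0.8, -0.5, -5.6]
width: 0.0123
finger_force: 72.4
time: 12.45
ee_pos: [0.5431, 0.0067, 0.2531]
tcp_rot: [0.72, 0.694, -0.001, -0.001]
force: [-0.3, -0.5, -6.2]
width: 0.0125
finger_force: 72.4
{'time': np.float64(12.45), 'qpos': array([ 0.0124,  0.3259,  0.1411,  1.3885, -0.    ,  1.6202]), 'qd': array([ 0.0008, -0.0034,  0.0084, -0.0006, -0.0012, -0.0001]), 'effort': array([ 1.00000e-03, -4.48995e+01,  2.78306e+01, -5.17000e-02,
       -3.20000e-03,  0.00000e+00]), 'ee_pos': array([0.5431, 0.0067, 0.2531]), 'tcp_rot': array([ 0.7201,  0.6939, -0.0009, -0.0009]), 'force': array([-0.3289, -0.5298, -6.1791]), 'torque': array([0.0178, 0.1227, 0.0037]), 'finger_force': np.float64(72.394), 'width': np.float64(0.0125)}
197 82
259 73
```

View pics/t3.png

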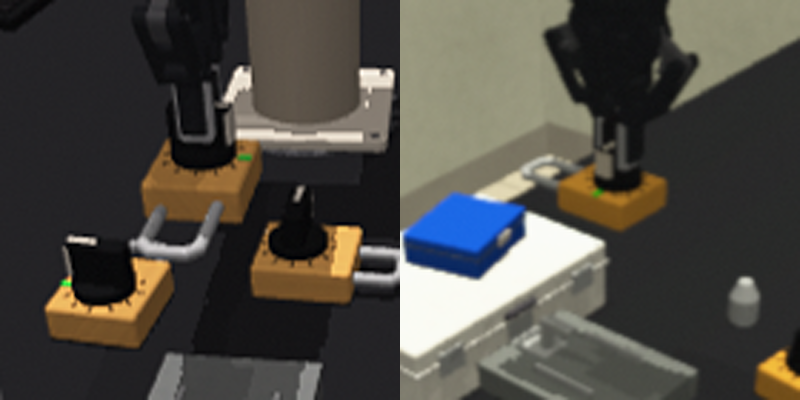

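The lock is held up with the shackle open: bow at scene crop (172,250), mark at (245,158). I'll triangulate to check the level, height and draw.

Run:
```python
from h import *
S=dict(np.load("scene3.npz"));D=dict(np.load("side3.npz"))
P=lambda c:c["K"]@np.c_[c["R"],c["t"]]
def g(c,u0,v0):
    h=cv2.cvtColor(c["pixels"],cv2.COLOR_BGR2HSV)[v0:v0+140,u0:u0+140];m=cv2.inRange(h,(45,120,70),(80,255,255))
    k,l,st,ce=cv2.connectedComponentsWithStats(m);print([(st[i,4],(ce[i]+(u0,v0)).round(1)) for i in range(1,k)])
g(S,197,82);g(D,259,73)
q=lambda x,y,u0,v0:np.array([u0+x*.35,v0+y*.35])
def tri(a,b):
    X=cv2.triangulatePoints(P(S),P(D),a.reshape(2,1),b.reshape(2,1))[:,0];return (X[:3]/X[3]).round(4)
print("mark",tri(q(245,158,197,82),q(198,192,259,73)))
print("bow",tri(q(171,250,197,82),q(127,170,259,73)))
# corners: (+x,+y) bottom of body
print("bottom +x+y",tri(q(241,222,197,82),q(226,227,259,73)) , "bottom +x-y in scene at z", plane(S,*q(145,208,197,82),.2), "bottom -x+y side",plane(D,*q(265,211,259,73),.2))
s=r.sense();print(s["time"],s["ee_pos"],s["force"],s["qd"].round(4))
```

```text
[(np.int32(9), array([282.2, 136.6])), (np.int32(6), array([219.2, 180.7]))]
[(np.int32(4), array([328. , 139.5]))]
mark [0.5443 0.0315 0.2227]
bow [0.6354 0.0067 0.21  ]
bottom +x+y [0.5348 0.0176 0.1805] bottom +x-y in scene at z [ 0.56862556 -0.02757599  0.2       ] bottom -x+y side [ 0.508793   -0.00959775  0.2       ]
12.55 [0.54343849 0.00672343 0.2534932 ] [-0.01059092  0.70241221 -6.31111005] [ 0.0003 -0.0022  0.0066  0.0019 -0.0001 -0.0004]
```

The mark and bow heights both put the underside at about 0.199 m, so it is level. The bow stands 92 mm from the dial axis (91 expected when fully open). I'll let it settle and hand in.

```bash
python3 -m jog '[[[0,0,0,0,0,0,-1],[0,0,0,0,0,0,-1],[0,0,0,0,0,0,-1],[0,0,0,0,0,0,-1],[0,0,0,0,0,0,-1],[0,0,0,0,0,0,-1]]]'; python3 -c "
from workcell import r
print(r.sense()['qd'].round(4)); print(r.hand_in())"
```

```text
time: 13.05
ee_pos: [0.5438, 0.0067, 0.2544]
tcp_rot: [0.72, 0.694, 0.0, 0.0]
force: [0.5, 0.6, -5.1]
width: 0.0118
finger_force: 72.4
[-0.0006 -0.001   0.0003 -0.0009  0.0003 -0.0016]
the job is handed in; nothing more can be done
None
```

I turned the dial to the green mark, drew the shackle fully open, and handed the job in at about 13 s with the lock held level, its underside about 20 cm above the bench; I never touched the oil bottle, objective or slide box, and the hand-in gave no verdict.

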